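# Set the tube vise with a quarter turn of slack

## Robot

A 6-joint arm with a two-finger parallel gripper is mounted at the origin on the work surface. World frame = base frame: x ahead of the robot, y to its left, z up, the work surface at z = 0. Lengths are in mm, angles in rad, forces in N, time in s.
With the tool pointing down it reaches from about 350 to 975 mm from the base axis. Payload 7.1 kg.
Tool frame: the origin (TCP) lies on the front face of the gripper's body, between the roots of the fingers; the fingertips stand 80 mm ahead of it and the grasp point (between the pads) lies 61 mm ahead of it (env.tips_ahead is the distance from the TCP to the fingertips, in mm); z points along the fingers, y is the direction in which the jaws open and shut (so a half turn about z gives the same grasp; the last joint's range is limited). The gripper opens to 88 mm and grips with 3 to 60 N. Pads are 20 mm wide; open, the fingers measure 115 mm over their backs; the gripper's body (75 mm by 178 mm) begins 61 mm behind the grasp point.
Start: joints at [1.262, 0.423, 1.63, -0, 1.089, -0.019], TCP at [178.569, 598.931, 302.675] pointing down, gripper open.
Joint ranges: [-3, 3], [-0.9, 2.11], [0.09, 2.58], [-1.31, 4.45], [0.11, 2.69], [-2.54, 2.54]. Speed limits (rad/s): [2.39, 2.39, 3.01, 3.14, 3.14, 3.14].

## Interface

Orientations are given as a unit quaternion [x, y, z, w].
In Python, from station import env, set_gripper, viewer, workorder gives the robot as it stands. Calls block until the motion is done:
- env.reach(position, orientation): joint-space move of the TCP to a pose.
- env.move_l(position, rot=None, rate=150, f_stop=None): straight line of the TCP; rot=None keeps the orientation; rate is the mean speed in mm/s. With f_stop (N) it stops when the force on the tool has changed by that much, and returns True; else False.
- env.move_joints(angles): joint-space move.
- set_gripper(opening): finger opening in mm; the grip force is fixed at half the most; returns when the fingers have stopped.
- env.hold(seconds).
- env.ik(position, orientation): joint angles nearest the present ones, or None.
- env.read_state(): the state.
- viewer.camera(name): name is "scene" or "top" or "wrist"; returns the picture (420x560x3 uint8, blue, green, red); there is no depth.
- viewer.camera_params(name): a dict with "fx", "fy", "cx", "cy" (pixels), "pose" (4x4, takes a point from camera to world coordinates); the wrist camera has in their place "tool_from_camera" (4x4, takes a point from camera to tool coordinates, whose origin is the TCP and whose axes are the flange's). Camera axes: x right, y up, looking along -z (the intrinsics and any distortion apply to the point x, -y, -z); pixel columns grow to the right and rows downward; lengths in mm; the calibration is good to about 2 mm. A picture is of the moment at which its call begins: read the wrist's pose just before it. camera_params takes no time and is no camera call.
A pose or a line that the arm cannot do raises env.IKError and nothing moves.
- workorder.sign_off(): hands the job in, once; it reports no verdict.
The state is a dict: "time_s": time; "qpos": joint angles; "dq": joint speeds; "tau": joint torques, N m; "tool_pos": TCP position; "orientation": TCP orientation; "force": force on the tool from outside, world axes, zero at the start; "wrist_torque": the same for the moment, N m; "width": finger opening in mm.
Only numpy, scipy, OpenCV 4.12 (cv2) and the standard library are available. Lean on these libraries where they do the work, as an engineer would, in place of code of your own. Each camera call takes 0.05 s, during which the arm holds its last target.

## Task

Two small screw vises stand on the bench. On the one that holds the tube, crank the handwheel clockwise (seen from above) until you feel it come to its stop, then back it off a quarter turn, so that the tube is guided but can still be slid to its cutting mark, and let go. Leave the empty vise's handwheel as it is.

Things in the scene. Friction and masses are not known exactly. Their poses are not given: they have to be found in the camera images.
- tube_axis (a point): Fixed point on the vertical axis of the tube vise's level steel handwheel, 235 mm above the bench. z up; x, y turn with the vise, not the wheel. Vise: cast frame, foot 150 x 170 mm, bolted down; a rusty 42 mm tube, 340 mm long, lies in it along x and sticks out both ways. Wheel: 60 mm mean radius, 14 mm thick rim, top of all but the handle 205 mm above the bench; its height never changes.
- tube_handle (a point): Middle of that wheel's crank handle: upright black round grip, 22 mm diameter, 58 mm tall (205 to 263 mm above the bench), on the rim 60 mm from the axis. It spins freely on its pin, so a hand of fixed orientation can lead it in a 60 mm circle about tube_axis. At joint value v it lies at angle -v from tube_axis's x axis (counter-clockwise positive).
- tube_wheel (a joint): Angle of that wheel, rad, growing clockwise seen from above, which lowers the jaw 6 mm a turn. 0 fully open, 12.0 the rigid stop (jaw on the tube). Starts 1.2 to 1.8 turns before the stop. Light friction, 0.12 N m (2 N at the handle); stays where left; the stop is felt as a sudden rise in force. A quarter turn is 1.57 rad.
- empty_handle (a point): Middle of the crank handle of the other vise, identical but holding no tube: same sizes and heights. Not to be moved.

How it is judged:
By the outcome, as a careful person would: the job done as asked, in the order asked, and still so for the second after the job is handed in, with the robot touching nothing.
It also fails if it takes over 51 s, if anything falls off the work surface, if the arm or the gripper's body presses on something with over 40 N, if the wrist force passes 120 N, or if a joint passes its speed limit or range.

## Working session

There is one attempt and no reset: what is moved stays moved. The work goes in short steps, each a Python script; the robot and the scene stay as the last script left them, time stands still between calls to the robot, and variables do not carry over. Pictures are saved under pics/ and viewed, and the job is handed in when it is done.

```bash
mkdir -p pics; ls; python3 - <<'E'
from station import env,viewer
import cv2,json
for n in("scene","top","wrist"):
    cv2.imwrite(f"pics/{n}0.png",viewer.camera(n)); print(n,viewer.camera_params(n))
s=env.read_state();print(s)
E
```

```text
pics
scene {'fx': 473.44503895201706, 'fy': 473.44503895201706, 'cx': 283.45559415902903, 'cy': 201.03204078584633, 'pose': array([[ 2.00238355e-01, -6.75270409e-01,  7.09869337e-01,
         1.07160604e+03],
       [ 9.79628738e-01,  1.26726079e-01, -1.55782015e-01,
        -1.00666168e+02],
       [ 1.52360277e-02,  7.26601938e-01,  6.86889720e-01,
         7.60266003e+02],
       [ 0.00000000e+00,  0.00000000e+00,  0.00000000e+00,
         1.00000000e+00]])}
top {'fx': 525.2059874987137, 'fy': 525.2059874987137, 'cx': 269.27985525182055, 'cy': 215.38180710253494, 'pose': array([[ 9.84671146e-03,  9.92359266e-01, -1.22988331e-01,
         4.60812644e+02],
       [-9.99853119e-01,  1.14964232e-02,  1.27110999e-02,
         4.94794483e+00],
       [ 1.40279037e-02,  1.22845104e-01,  9.92326709e-01,
         1.14271479e+03],
       [ 0.00000000e+00,  0.00000000e+00,  0.00000000e+00,
         1.00000000e+00]])}
wrist {'fx': 341.7677388697113, 'fy': 341.7677388697113, 'cx': 282.7306258287693, 'cy': 207.1845171722443, 'tool_from_camera': array([[-1.14901106e-03,  9.53205315e-01,  3.02321
[... 263 characters left out ...]

         1.00000000e+00]])}
{'time_s': 0.15, 'qpos': array([ 1.26196269e+00,  4.23684555e-01,  1.63044528e+00, -7.84255487e-06,
        1.08859383e+00, -1.90079698e-02]), 'dq': array([-0.00086463, -0.0021002 , -0.00447718, -0.0019777 , -0.00391979,
       -0.00010221]), 'tau': array([ 2.31132099e-04, -5.44982779e+01, -2.73918521e+01,  6.43491559e-02,
        2.04208167e-02, -6.07325910e-05]), 'tool_pos': array([178.50453763, 598.64801057, 302.09537372]), 'orientation': array([ 1.44404355e-01,  9.89518601e-01, -5.58494550e-04, -8.88574428e-05]), 'force': array([ 0.84528979,  0.69531448, -0.57335769]), 'wrist_torque': array([-0.03522769, -0.02149734,  0.02605493]), 'width': 87.79208450824537}
```

View pics/scene0.png

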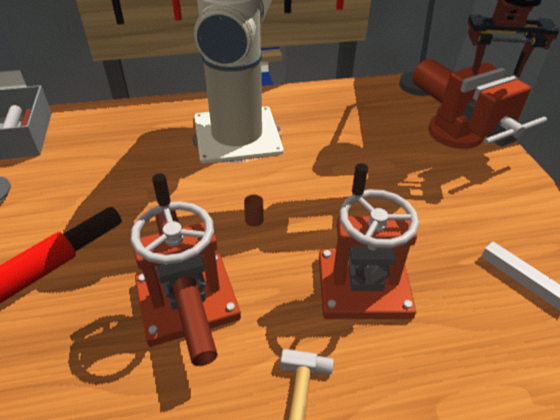

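View pics/top0.png

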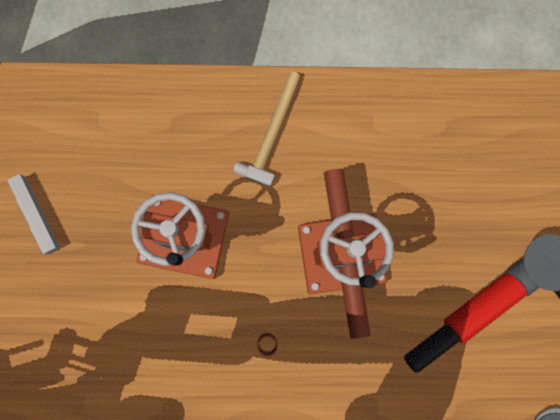

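View pics/wrist0.png

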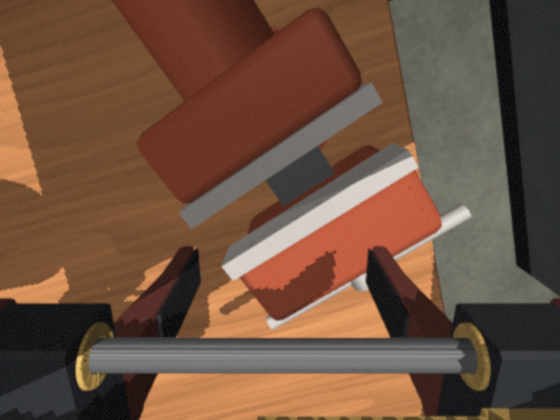

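The tube vise is on the right in the top view: hub near (358,249), handle near (367,281). In the scene view it is on the left. The empty vise has its hub near (168,229) in the top view. Next I'll measure it.

```bash
cat > geo.py <<'E'
import numpy as np,cv2
from station import viewer
def ray(n,uv):
    p=viewer.camera_params(n);d=np.array([(uv[0]-p['cx'])/p['fx'],-(uv[1]-p['cy'])/p['fy'],-1.])
    T=p['pose'];return T[:3,3],T[:3,:3]@d
def plane(n,uv,z):
    o,d=ray(n,uv);return (o+d*(z-o[2])/d[2])[:2]
E
python3 - <<'E'
import cv2,numpy as np
from geo import *
for n,box in(("top",(300,150,420,350)),("scene",(110,160,250,370))):
    im=cv2.imread(f"pics/{n}0.png");x0,y0,x1,y1=box
    hsv=cv2.cvtColor(im,cv2.COLOR_BGR2HSV)
    rim=((hsv[...,1]<50)&(hsv[...,2]>90)).astype(np.uint8)*255
    m=np.zeros_like(rim);m[y0:y1,x0:x1]=rim[y0:y1,x0:x1]
    c=max(cv2.findContours(m,cv2.RETR_EXTERNAL,cv2.CHAIN_APPROX_NONE)[0],key=cv2.contourArea)
    h=cv2.convexHull(c)[:,0]
    # densified hull points cast to the plane of mid rim, circle fit
    P=np.array([plane(n,q,198) for q in c[:,0] if abs(cv2.pointPolygonTest(cv2.convexHull(c),tuple(map(float,q)),True))<1.2])
    A=np.c_[2*P,np.ones(len(P))];s=np.linalg.lstsq(A,(P**2).sum(1),rcond=None)[0]
    print(n,"circle",s[:2],np.sqrt(s[2]+s[:2]@s[:2]),len(P))
    dk=(hsv[...,2]<45).astype(np.uint8)*255
    m=np.zeros_like(dk);m[y0:y1,x0:x1]=dk[y0:y1,x0:x1]
    for k in cv2.findContours(m,cv2.RETR_EXTERNAL,cv2.CHAIN_APPROX_NONE)[0]:
        if cv2.contourArea(k)>60: print(" dark",cv2.boundingRect(k),cv2.minAreaRect(k))
    v=cv2.resize(im[y0:y1,x0:x1],None,fx=2.8,fy=2.8,interpolation=cv2.INTER_CUBIC);cv2.imwrite(f"pics/{n}_crop.png",v)
# tube ends (top, axis height unknown ~): mask
im=cv2.imread("pics/top0.png");
a=cv2.imread("pics/top_crop.png");b=cv2.imread("pics/scene_crop.png")
H=max(a.shape[0],b.shape[0]);f=lambda i:cv2.copyMakeBorder(i,0,H-i.shape[0],0,0,0)
cv2.imwrite("pics/crops.png",np.hstack([f(a),f(b)]))
E
```

```text
top circle [ 519.87686364 -165.46588872] 65.2302822904532 189
 dark (360, 276, 16, 11) ((367.5, 281.0), (10.0, 15.0), 90.0)
scene circle [ 525.02396198 -163.38472355] 65.02619559939968 193
 dark (160, 266, 44, 33) ((184.55001831054688, 281.6500549316406), (24.34954071044922, 44.90435028076172), 71.56505584716797)
 dark (110, 208, 11, 21) ((115.0, 218.0), (20.0, 10.0), 90.0)
 dark (153, 175, 16, 31) ((160.9807891845703, 189.9038543701172), (31.182464599609375, 12.159199714660645), 78.69007110595703)
```

View pics/crops.png

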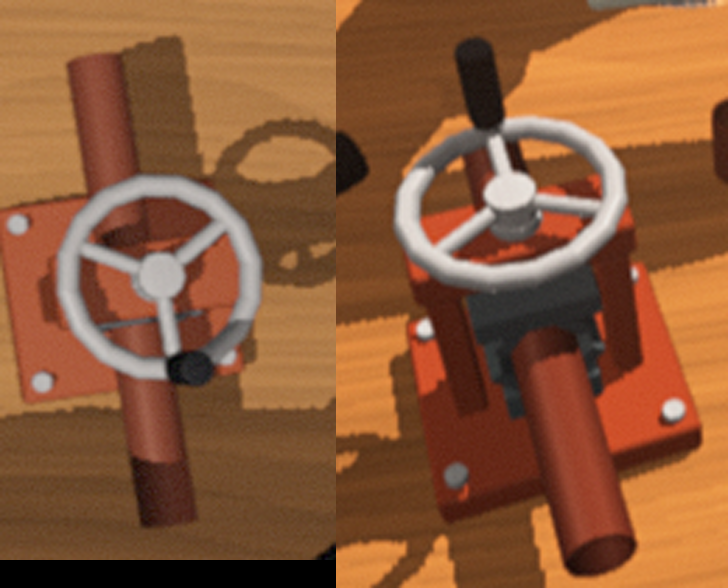

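```bash
python3 - <<'E'
from geo import *
# handle: triangulate mid axis points from the two views
def tri(a,b):
    o1,d1=ray("top",a);o2,d2=ray("scene",b);d1/=np.linalg.norm(d1);d2/=np.linalg.norm(d2)
    t=np.linalg.lstsq(np.c_[d1,-d2],o2-o1,rcond=None)[0];p,q=o1+d1*t[0],o2+d2*t[1];return (p+q)/2,np.linalg.norm(p-q)
print(tri((367.5,281),(161,190)))
for z in(263,234): print(z,plane("top",(367.5,281),z),plane("scene",(161,190),z))
print("scene top",plane("scene",(159.5,179),263),"scene base",plane("scene",(163.5,203),207))
im=cv2.imread("pics/top0.png");hsv=cv2.cvtColor(im,cv2.COLOR_BGR2HSV)
# tube centreline: red-ish rows above/below
for rows in((175,212),(290,330)):
    for r in np.linspace(*rows,4).astype(int):
        row=hsv[r,318:385].astype(int);g=np.where((row[:,0]<8)|(row[:,0]>172))[0]
        print(r,g.min()+318,g.max()+318,len(g))
for q in((335,172),(358,335)): print(plane("top",q,110))
E
```

```text
(array([ 461.64107543, -176.108746  ,  231.7981159 ]), np.float64(2.4300073881104423))
263 [ 461.5534879  -171.10207736] [ 497.9710153  -170.50338164]
234 [ 461.57790998 -176.90560676] [ 464.517259   -174.57621023]
scene top [ 470.9212209  -172.41317778] scene base [ 467.28070808 -174.79235071]
175 326 342 16
187 327 344 15
199 329 347 17
212 331 348 16
290 322 362 17
303 345 364 17
316 348 366 15
330 349 367 16
[ 677.99856916 -139.22747081]
[ 357.97805934 -181.9559623 ]
```

```bash
cat >> geo.py <<'E'
def quat(deg):  # tool down, axis angle deg: jaw y at 2*deg-90
    a=np.deg2rad(deg);return [np.cos(a),np.sin(a),0,0]
from scipy.spatial.transform import Rotation as R
def wray(s,uv):
    p=viewer.camera_params("wrist");T=p['tool_from_camera'];d=np.array([(uv[0]-p['cx'])/p['fx'],-(uv[1]-p['cy'])/p['fy'],-1.])
    r=R.from_quat(s['orientation']);return r.apply(T[:3,3])+s['tool_pos'],r.apply(T[:3,:3]@d)
def wplane(s,uv,z):
    o,d=wray(s,uv);return (o+d*(z-o[2])/d[2])[:2]
E
python3 - <<'E'
from geo import *
from station import env
for a in(110,20):
    print(a,[ (None if (q:=env.ik([x,y,292],quat(a))) is None else np.round(q,2)) for x,y in((462,-176),(582,-165),(521,-105),(521,-225))])
print(env.read_state()['time_s'])
E
```

```text
110 [None, None, array([-0.22,  0.3 ,  1.85, -0.  ,  1.  , -2.49]), None]
20 [array([-0.39,  0.25,  1.92, -0.  ,  0.97,  0.48]), array([-0.3 ,  0.41,  1.68, -0.  ,  1.05,  0.58]), array([-0.22,  0.3 ,  1.85, -0.  ,  1.  ,  0.65]), array([-0.43,  0.35,  1.77, -0.  ,  1.02,  0.44])]
0.15
```

```bash
python3 - <<'E'
from geo import *
from station import env
s=env.read_state();p=s['tool_pos'].copy();p[2]=430
env.move_l(p,rate=250)
env.reach([500,-175,430],quat(20));env.hold(0.2)
s=env.read_state();im=viewer.camera("wrist");cv2.imwrite("pics/w1.png",im)
np.savez("w1.npz",tool_pos=s['tool_pos'],orientation=s['orientation']);print(s['time_s'],s['tool_pos'],s['force'])
E
```

```text
3.95 [ 500.15625168 -174.62901642  429.97896294] [ 0.13746625  0.12658474 -0.27252639]
```

View pics/w1.png

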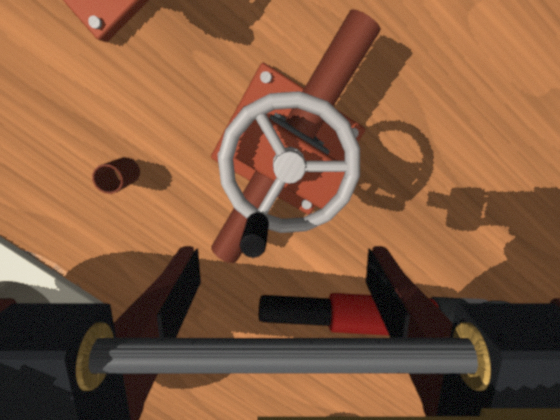

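The wrist view shows the wheel centred near (289,162), the handle top near (253,243) and its base near (259,217). The tube lies in this vise.

```bash
python3 - <<'E'
from geo import *
s=dict(np.load("w1.npz"));im=cv2.imread("pics/w1.png");hsv=cv2.cvtColor(im,cv2.COLOR_BGR2HSV)
m=((hsv[...,1]<60)&(hsv[...,2]>90)).astype(np.uint8)*255;k=np.zeros_like(m);k[80:240,205:372]=m[80:240,205:372]
c=max(cv2.findContours(k,cv2.RETR_EXTERNAL,cv2.CHAIN_APPROX_NONE)[0],key=cv2.contourArea);h=cv2.convexHull(c)
P=np.array([wplane(s,q,198) for q in c[:,0] if abs(cv2.pointPolygonTest(h,tuple(map(float,q)),True))<1.2])
P=P[:]
for _ in range(3):
    A=np.c_[2*P,np.ones(len(P))];x=np.linalg.lstsq(A,(P**2).sum(1),rcond=None)[0];r=np.sqrt(x[2]+x[:2]@x[:2])
    e=abs(np.hypot(*(P-x[:2]).T)-r);print(x[:2],r,len(P),e.max());P=P[e<2]
d=(hsv[...,2]<50).astype(np.uint8)*255;k=np.zeros_like(d);k[205:262,235:275]=d[205:262,235:275]
c=max(cv2.findContours(k,cv2.RETR_EXTERNAL,cv2.CHAIN_APPROX_NONE)[0],key=cv2.contourArea)
print(cv2.boundingRect(c),cv2.minAreaRect(c))
print("top",wplane(s,(253,243),263),"mid",wplane(s,cv2.minAreaRect(c)[0],234),"hub",wplane(s,(289.5,166),205))
E
```

```text
[ 522.94159188 -163.74778158] 65.07207512346892 365 3.8116009623097398
[ 522.8017183  -163.68783568] 65.00542268457815 357 1.205000635740518
[ 522.8017183  -163.68783568] 65.00542268457815 357 1.205000635740518
(240, 212, 29, 45) ((254.97059631347656, 234.11767578125), (24.25356101989746, 43.89894104003906), 14.03624439239502)
top [ 466.3748429  -172.84713741] mid [ 462.62325708 -174.94353664] hub [ 523.9834387  -163.11789767]
```

```bash
python3 - <<'E'
from geo import *
from station import env,set_gripper
env.move_l([463.3,-174.9,430],rate=200)
print(env.move_l([463.3,-174.9,294],rate=150,f_stop=15))
s=env.read_state();im=viewer.camera("wrist");cv2.imwrite("pics/w2.png",im);print(s['time_s'],s['tool_pos'],s['force'])
E
```

```text
False
5.3917 [ 463.85801686 -175.06995349  294.63324819] [ 0.91916049  0.62272293 -0.54957355]
```

View pics/w2.png

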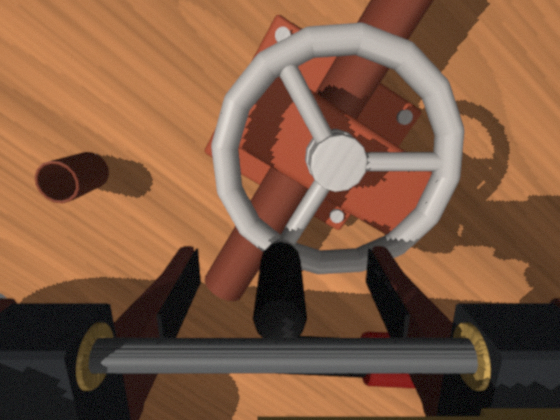

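The handle stands centred between the fingers (column about 280), so I'll close on it.

```bash
python3 - <<'E'
from geo import *
from station import env,set_gripper
env.hold(.2);a=env.read_state();print(set_gripper(0));env.hold(.3)
s=env.read_state();print(s['time_s'],s['tool_pos'],s['force']-a['force'],s['width'])
# small trial: 20 deg clockwise in 2 chords
C=np.array([522.5,-164.2])
p=s['tool_pos'][:2]-C;print(np.hypot(*p),np.rad2deg(np.arctan2(p[1],p[0])))
th=np.arctan2(p[1],p[0])
for i in(1,2,3):
    t=th-np.deg2rad(12)*i
    env.move_l([C[0]+60*np.cos(t),C[1]+60*np.sin(t),294.5],rate=60)
    s=env.read_state();print(s['time_s'],s['tool_pos'],s['force']-a['force'],s['width'])
E
```

```text
False
6.975 [ 463.19047395 -174.83093973  293.94470227] [-0.69302402  0.63713283 -0.35696688] 21.56814819591875
60.25476545675178 -169.8379290236472
7.3333 [ 462.24269808 -161.63541344  294.02866521] [ 0.12547546  1.52329906 -6.59661712] 21.21640594192519
7.6917 [ 464.02699581 -149.2282346   294.06912442] [-0.49550843  2.47877768 -8.94893412] 21.225625673555125
8.05 [ 468.38226938 -137.40823287  294.09281866] [ -0.32282886   2.66133089 -12.15125049] 21.33059194565689
```

```bash
python3 - <<'E'
from geo import *
from station import env
C=np.array([522.5,-164.2]);th0=np.deg2rad(190.162)
s=env.read_state();p=s['tool_pos'][:2]-C;t=np.arctan2(p[1],p[0]);print(s['force'],np.rad2deg(t))
N=29
tr=36
log=[]
for i in range(N):
    tr+=15
    t=th0-np.deg2rad(tr);u=np.array([np.cos(t),np.sin(t)]);w=np.array([np.sin(t),-np.cos(t)])
    st=env.move_l([*(C+60*u),293.9],rate=60,f_stop=25)
    s=env.read_state();f=s['force'][:2];q=s['tool_pos'][:2]-C
    log.append((tr,np.rad2deg(t)%360,f@u,f@w,s['force'][2],np.hypot(*q)));print(np.round(log[-1],1),st)
    if st or f@w<-12: break
print(s['time_s'],s['width'])
E
```

```text
[ -0.35678333   2.57474436 -11.51365406] 153.66162189772467
[ 51.  139.2   4.7   2.1  -4.4  60.4] False
[ 66.  124.2   5.6   2.7  -6.2  60.4] False
[ 81.  109.2   6.4   2.8  -7.6  60.4] False
[96.  94.2  5.3  1.7 -9.4 60.3] False
[111.   79.2   5.5   2.1  -9.8  60.2] False
[126.   64.2   4.5   1.7  -8.3  60.1] False
[141.   49.2   3.7   2.5  -8.   59.9] False
[156.   34.2   2.5   2.8  -7.   59.8] False
[171.   19.2   1.5   2.   -5.   59.8] False
[186.    4.2  -2.3   1.9  -2.   59.7] False
[201.  349.2  -3.2   2.3   0.5  59.7] False
[216.  334.2  -4.3   1.9   1.6  59.6] False
[231.  319.2  -5.4   2.1   3.5  59.6] False
[246.  304.2  -6.    1.6   2.5  59.7] False
[261.  289.2  -5.7   2.3   2.3  59.7] False
[276.  274.2  -5.5   2.4   1.5  59.8] False
[ 2.910e+02  2.592e+02 -5.600e+00  1.800e+00  1.000e-01  5.990e+01] False
[306.  244.2  -4.8   1.7   0.5  59.9] False
[321.  229.2  -4.4   1.8  -0.8  60.1] False
[336.  214.2  -3.3   0.9  -1.2  60.1] False
[ 3.510e+02  1.992e+02 -2.000e-01  2.200e+00  5.000e-01  6.020e+01] False
[366.  184.2   2.6   1.5   3.1  60.2] False
[381.  169.2   5.    2.    5.9  60.3] False
[396.  154.2   6.    1.6   6.4  60.3] False
[411.  139.2   5.8   1.6   6.   60.3] False
[426.  124.2   6.3   2.6   4.   60.3] False
[441.  109.2   5.8   2.    2.9  60.3] False
[456.   94.2   5.8   3.    2.1  60.3] False
[4.71e+02 7.92e+01 5.10e+00 2.10e+00 2.00e-01 6.02e+01] False
19.8917 21.42095862259609
```

```bash
python3 - <<'E'
from geo import *
from station import env
C=np.array([522.5,-164.2]);th0=np.deg2rad(190.162)
tr=471
for i in range(14):
    tr+=5
    t=th0-np.deg2rad(tr);u=np.array([np.cos(t),np.sin(t)]);w=np.array([np.sin(t),-np.cos(t)])
    st=env.move_l([*(C+60*u),293.9],rate=25,f_stop=12)
    s=env.read_state();f=s['force'][:2];q=s['tool_pos'][:2]-C
    print(tr,np.round([np.rad2deg(t)%360,np.rad2deg(np.arctan2(q[1],q[0])),f@u,f@w,s['force'][2],np.hypot(*q)],2),st)
    if st or abs(f@w)>10: break
print(s['time_s'],s['width'])
E
```

```text
476 [74.16 74.1   5.04  0.09  2.16 60.13] False
481 [69.16 69.08  5.9  -0.12  0.93 60.1 ] False
486 [64.16 64.    4.84  0.27  1.26 60.1 ] False
491 [59.16 59.    5.21 -0.11  1.9  60.05] False
496 [54.16 54.01  4.77  0.79  1.66 60.01] False
501 [ 4.916e+01  4.897e+01  5.070e+00 -5.000e-02  2.040e+00  5.999e+01] False
506 [44.16 43.96  3.77 -0.16  2.73 59.95] False
511 [39.16 41.48  0.56 -2.6   6.16 59.99] True
22.6417 21.472214407074286
```

Something resisted at 41.5° and the prediction was about 40°. I'll press again to confirm that this is the stop.

```bash
python3 - <<'E'
from geo import *
from station import env
C=np.array([522.5,-164.2])
def rep(tag):
    s=env.read_state();q=s['tool_pos'][:2]-C;a=np.arctan2(q[1],q[0]);u=np.array([np.cos(a),np.sin(a)]);w=np.array([np.sin(a),-np.cos(a)])
    f=s['force'][:2];print(tag,np.round([s['time_s'],np.rad2deg(a),np.hypot(*q),f@u,f@w,s['force'][2],s['width']],2));return a
rep("now");env.hold(.2);rep("settled")
for d in(40,38,36):
    t=np.deg2rad(d);st=env.move_l([*(C+60*np.array([np.cos(t),np.sin(t)])),293.9],rate=15,f_stop=20)
    rep(f"{d} {st}");env.hold(.15);rep(" held")
    if st:break
E
```

```text
now [22.64 41.48 59.99  0.66 -2.57  6.16 21.47]
settled [22.84 41.55 60.03 -0.1  -2.41  4.72 21.53]
40 False [23.1  41.25 59.91  3.6  -8.64  6.54 21.19]
 held [23.25 41.27 59.89  2.93 -7.72  8.   21.22]
38 False [ 23.54  40.84  59.93   2.18 -16.68  11.72  21.14]
 held [ 23.69  40.86  59.92   3.5  -15.64  12.4   21.37]
36 False [ 23.98  40.44  59.9    4.03 -24.45  15.96  21.13]
 held [ 24.13  40.45  59.9    4.92 -22.76  16.34  21.44]
```

The stop is firm: force rose to 24 N while the handle moved less than 1°, at an unloaded angle of about 41.6°. Next I'll back off 90° counter-clockwise, with the centre corrected by about 1 mm using the radial forces.

```bash
python3 - <<'E'
from geo import *
from station import env
C0=np.array([522.5,-164.2]);C=np.array([522.1,-163.2])
P=C0+60*np.array([np.cos(np.deg2rad(41.6)),np.sin(np.deg2rad(41.6))]);d=P-C;a0=np.arctan2(d[1],d[0]);print(np.rad2deg(a0))
for k in np.linspace(0,90,8)[0:]:
    t=a0+np.deg2rad(k);env.move_l([*(C+60*np.array([np.cos(t),np.sin(t)])),293.9],rate=45)
    if k==0: env.hold(.2)
    s=env.read_state();q=s['tool_pos'][:2]-C;u=np.array([np.cos(t),np.sin(t)]);w=np.array([np.sin(t),-np.cos(t)]);f=s['force'][:2]
    print(np.round([k,np.rad2deg(np.arctan2(q[1],q[0])-a0),np.hypot(*q),f@u,f@w,s['force'][2]],2))
env.hold(.3);s=env.read_state();q=s['tool_pos'][:2]-C;print(s['time_s'],np.rad2deg(np.arctan2(q[1],q[0])-a0),s['force'])
E
```

```text
40.62647829319247
[ 0.   -0.09 59.63 -0.15 -4.69  6.86]
[12.86 13.34 59.55 -3.23 -1.33  6.02]
[25.71 26.69 59.5  -6.14 -1.04  5.62]
[38.57 39.52 59.47 -7.09 -1.35  4.89]
[51.43 52.17 59.44 -8.   -2.01  3.35]
[64.29 64.76 59.43 -7.94 -1.84  2.34]
[77.14 77.41 59.49 -8.28 -1.5   0.78]
[90.   90.09 59.55 -7.14 -2.31  1.1 ]
28.0667 90.05665317592357 [ 2.61421075 -6.8183059  -0.01891813]
```

```bash
python3 - <<'E'
from geo import *
from station import env,set_gripper
set_gripper(88);s=env.read_state();p=s['tool_pos'];print(s['width'],s['force'])
env.move_l([p[0],p[1],430],rate=150,f_stop=15)
env.move_l([500,-175,430],rate=150);env.hold(.2)
s=env.read_state();im=viewer.camera("wrist");cv2.imwrite("pics/w3.png",im);cv2.imwrite("pics/top3.png",viewer.camera("top"))
np.savez("w3.npz",tool_pos=s['tool_pos'],orientation=s['orientation']);print(s['time_s'],s['tool_pos'],s['force'])
E
```

```text
87.7166092023561 [-0.31087162  0.3770463   0.17023218]
30.9833 [ 499.78534963 -174.31180366  430.00680456] [ 1.18876053  0.49744253 -0.31491026]
```

View pics/w3.png

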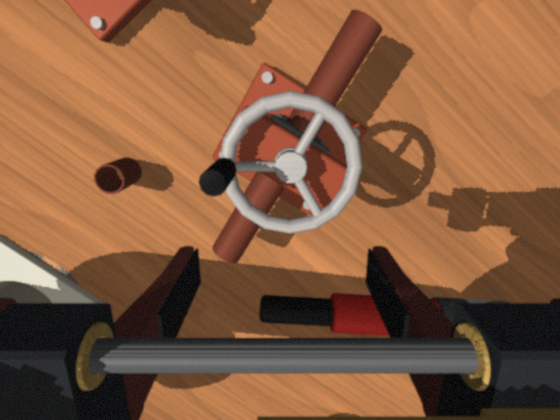

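View pics/top3.png

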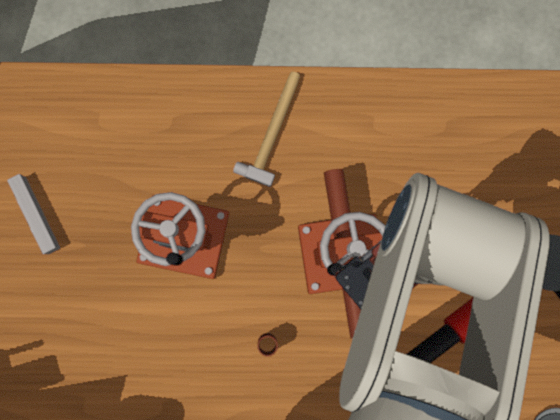

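The wrist view shows the handle top near (213,180) and the hub at (291,167). The empty vise's handle is unchanged at (174,259) in the top view. I'll check the angle, then hand in.

```bash
python3 - <<'E'
from geo import *
s=dict(np.load("w3.npz"));im=cv2.imread("pics/w3.png");hsv=cv2.cvtColor(im,cv2.COLOR_BGR2HSV)
d=(hsv[...,2]<50).astype(np.uint8)*255;k=np.zeros_like(d);k[150:205,190:245]=d[150:205,190:245]
c=max(cv2.findContours(k,cv2.RETR_EXTERNAL,cv2.CHAIN_APPROX_NONE)[0],key=cv2.contourArea);m=cv2.minAreaRect(c);print(m)
h=wplane(s,m[0],234);q=h-[522.5,-164];print(h,np.hypot(*q),np.rad2deg(np.arctan2(q[1],q[0])))
a=cv2.imread("pics/top0.png")[180:290,125:240].astype(int);b=cv2.imread("pics/top3.png")[180:290,125:240].astype(int);print("empty vise image diff",abs(a-b).max())
E
```

```text
((218.75003051757812, 176.25001525878906), (25.455841064453125, 40.305084228515625), 45.0)
[ 482.97125203 -118.85587096] 60.00428570527168 131.20578390436637
empty vise image diff 67
```

```bash
python3 - <<'E'
import cv2,numpy as np
a=cv2.imread("pics/top0.png")[180:290,125:240].astype(int);b=cv2.imread("pics/top3.png")[180:290,125:240].astype(int)
d=abs(a-b).max(2);ys,xs=np.where(d>25);print(len(ys),list(zip(xs+125,ys+180))[:15],np.median(d))
f=lambda i:(cv2.cvtColor(i.astype(np.uint8),cv2.COLOR_BGR2GRAY)<40)
for i in(a,b):
    y,x=np.where(f(i)[70:90,35:65]);print(x.mean()+160,y.mean()+250,len(x))
from station import workorder,env
workorder.sign_off();env.hold(1.2);print(env.read_state()['time_s'])
E
```

```text
219 [(np.int64(239), np.int64(210)), (np.int64(227), np.int64(214)), (np.int64(154), np.int64(221)), (np.int64(163), np.int64(285)), (np.int64(164), np.int64(285)), (np.int64(165), np.int64(285)), (np.int64(166), np.int64(285)), (np.int64(167), np.int64(285)), (np.int64(168), np.int64(285)), (np.int64(169), np.int64(285)), (np.int64(170), np.int64(285)), (np.int64(171), np.int64(285)), (np.int64(172), np.int64(285)), (np.int64(173), np.int64(285)), (np.int64(174), np.int64(285))] 13.0
175.91954022988506 258.32183908045977 87
174.976 258.344 125
the job is handed in; nothing more can be done
the job is handed in; nothing more can be done
```

The job is done and handed in. I cranked the tube vise's handle about 1.4 turns clockwise to its stop, backed it off a quarter turn, and let go. The gripper was clear of everything when I signed off, at about 31 s of the 51 s allowed.

- **Stop:** it came at a handle angle of about 41.5°, where I had predicted about 40° from the tube's direction. Pressing further raised the force to about 24 N while the handle moved only about 1°.
- **Back-off:** the hand moved back 90° by its own position reading. After release, the wrist camera put the handle at 131.2°, which is about 90° from the stop. I'd trust that to within 1–2°, because the wheel centre is uncertain by about 1 mm.
- **Disagreements:** the scene camera put the wheel centre about 5 mm from where the top camera did, so I used the wrist view. I corrected the centre by about 1 mm before backing off. That was probably too much, since about 7 N of sideways force remained on the handle, but it left the wheel's angle unaffected on release.
- **Empty vise:** the robot never went near it. Its handle stayed within about a pixel between the first and last top pictures. The before-and-after differences I looked at were mostly along one row beside the vise, which I take to be a shadow.

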